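# Kit the clamp set into its shaped tray, leave the rejects

### The arm

A 6-joint arm with a two-finger parallel gripper is mounted at the origin on the work surface. World frame = base frame: x ahead of the robot, y to its left, z up, the work surface at z = 0. Lengths are in m, angles in rad, forces in N, time in s.
With the tool pointing down it reaches from about 0.375 to 0.975 m from the base axis. Payload 3.8 kg.
Tool frame: the origin (TCP) lies at the very end of the fingers, on their centre line; the grasp point (between the pads) lies 19 mm behind it; z points along the fingers, y is the line along which they close (so a half turn about z gives the same grasp; the last joint's range is limited). The gripper opens to 85 mm and grips with 20 to 120 N. Pads are 22 mm wide; open, the fingers measure 114 mm over their backs; the gripper's body (76 mm by 85 mm) begins 54 mm behind the grasp point. The pads swing forward as they close: fully open they stand 13 mm farther back than shut.
Start: joints at [1.222, 0.264, 1.604, -0, 1.274, -0.037], TCP at [0.207, 0.642, 0.231] pointing down, gripper open.
Joint ranges: [-2.63, 2.63], [-0.94, 2.18], [0.31, 2.57], [-1.31, 4.45], [0, 2.66], [-2.55, 2.55]. Speed limits (rad/s): [2.57, 2.57, 3.14, 3.14, 3.14, 3.14].

### API

Orientations are given as a rotation vector (axis times angle).
In Python, from workcell import read_state, read_camera, calibration, finish_job gives the robot as it stands.
- The arm moves only by the tool step_arm, never from a script. Its argument "commands" is a list of rows, each an object of numbers: "fingers": the gripper's target within -1 to 1 (shut at 1, half-way at 0, fully open at -1); "dx", "dy", "dz": the shift along the tool's x, y, z in m; "roll": the turn about the tool's z in degrees. In form: [{"fingers": .., "dx": .., "dy": .., "dz": .., "roll": ..}, ...]. A call has 1 to 8 rows; each row is the pose to reach, as a shift and turn from the pose commanded when the call began, along the tool's axes at that moment; what a row does not reach only later rows make up. A row lasts 1/8 s, in which the tool goes at most 62.5 mm and 10.7 degrees, less where a joint would pass 70% of its speed; a pose out of reach is approached as far as the arm can. A call with a gripper value outside its range is refused whole. The fingers move at their own pace and stop on an object; "squeeze" is the grip in N (left out, the last holds). Time passes only in rows, so rows that repeat a pose let the fingers close. It gives the time, the measured TCP pose, the force, the opening and the grip force at its end, in the units of the state.
- read_state(): the state, without advancing time (a new reading comes with each control period).
- read_camera(name): name is "side" or "top"; returns (picture, depth): 420x560x3 uint8, blue, green, red; 420x560 float32, m along the optical axis (not along the pixel's ray), 0 where there is no reading.
- calibration(name): a dict with "intrinsics" (3x3 intrinsics, pixels), "k1" (the pictures are not rectified: a ray, as slopes to the right and down, at radius r is drawn at 1 + k1 r^2 times it, then the intrinsics apply), "world_to_cam" (4x4, takes a point from world to camera coordinates). Camera axes: x right, y up, looking along -z (the intrinsics and any distortion apply to the point x, -y, -z); pixel columns grow to the right and rows downward; lengths in m; the calibration is good to about 2 mm. A picture is of the moment at which its call begins. calibration takes no time and is no camera call.
- finish_job(): hands the job in; it is judged then, once.
The state is a dict: "time": time; "q": joint angles; "joint_vel": joint speeds; "joint_torque": joint torques, N m; "tool_pos": TCP position; "tcp_rot": TCP orientation; "wrist_force": force on the tool from outside, world axes, zero at the start; "torque": the same for the moment, N m; "width": opening from 0.0 (shut) to 1.0 (fully open); "grip_force": force on a finger pad.
Only numpy, scipy, OpenCV 4.12 (cv2) and the standard library are available. Lean on these libraries where they do the work, as an engineer would, in place of code of your own. Each camera call takes 0.05 s, during which the arm holds its last target. There are 200 camera calls.

### The job

Make up the kit for the next clamp: put the four good black parts (sleeve, square jaw block, stop bar and locating pin) into the tray, each standing flat on the floor of the pocket cut to its shape, upright as it stands now: the sleeve in the wide round pocket with the blue spot, the pin in the small round one, the block in the square one and the bar in the oblong one. The sleeve and the block with red paint on top are rejects: leave them standing where they are.

Things in the scene. Friction and masses are not known exactly. Their poses are not given: they have to be found in the camera images.
- sleeve_center (a point): Good sleeve: black round tube standing on end, 50 mm outside diameter, 28 mm bore, 50 mm tall, about 0.2 kg; no red paint. The point is its centre, half-way up; z up.
- block_center (a point): Good jaw block: black square block 40 x 40 mm, 50 mm tall, two bright screw heads on top, about 0.2 kg; no red paint. The point is its centre, half-way up; z up. x and y are square to its sides.
- bar_center (a point): Stop bar: black bar standing on its narrow long side, 76 mm long (its x), 25 mm wide (its y), 50 mm tall, three bright screw heads along the top, about 0.22 kg. The point is its centre, half-way up; z up.
- pin_center (a point): Locating pin: stands upright, black foot flange 32 mm in diameter and 10 mm high, above it a black shank 22 mm in diameter up to 50 mm, then a bright steel cone to 60 mm; about 0.14 kg. The point lies on its axis 30 mm above its underside; z up.
- reject_sleeve_center (a point): Rejected sleeve: the same black tube (50 mm outside diameter, 50 mm tall) but with four red paint dabs on its upper face. Stays where it is. The point is its centre, half-way up; z up.
- reject_block_center (a point): Rejected jaw block: the same black block (40 x 40 x 50 mm) but with a broad red stripe from corner to corner on its top. Stays where it is. The point is its centre, half-way up; z up.
- nest_sleeve_floor (a point): The sleeve's pocket: wide round pocket 72 mm in diameter, its yellow floor has a blue spot 26 mm across in the middle, so that a yellow ring shows. Cut 5 mm deep into a fixed blue plate 111 x 85 mm, one of four lying 2 x 2 in a fixed low grey tray (236 x 184 mm); plates and rim top out 12 mm above the table. Point: centre of the pocket floor, 7 mm above the table; x along the plate's long side, z up.
- nest_pin_floor (a point): The pin's pocket: small round pocket 48 mm in diameter, floor all yellow. Cut 5 mm deep into a fixed blue plate 111 x 85 mm, one of four lying 2 x 2 in a fixed low grey tray (236 x 184 mm); plates and rim top out 12 mm above the table. Point: centre of the pocket floor, 7 mm above the table; x along the plate's long side, z up.
- nest_block_floor (a point): The block's pocket: square pocket 60 x 60 mm, yellow floor, sides along x and y. Cut 5 mm deep into a fixed blue plate 111 x 85 mm, one of four lying 2 x 2 in a fixed low grey tray (236 x 184 mm); plates and rim top out 12 mm above the table. Point: centre of the pocket floor, 7 mm above the table; x along the plate's long side, z up.
- nest_bar_floor (a point): The bar's pocket: oblong pocket 98 mm (x) by 45 mm (y), yellow floor. Cut 5 mm deep into a fixed blue plate 111 x 85 mm, one of four lying 2 x 2 in a fixed low grey tray (236 x 184 mm); plates and rim top out 12 mm above the table. Point: centre of the pocket floor, 7 mm above the table; x along the plate's long side, z up.

How it is judged:
At the end, for the whole second after the job is handed in: Each of the four good parts stands upright (within 0.06 rad) and at rest on the floor of its own pocket (centre within 16 mm of the pocket's centre, seated within 3 mm in height), and both rejects are within 30 mm of where they started (horizontal distance between sleeve_center and nest_sleeve_floor below 0.016 m and z of sleeve_center in the frame of nest_sleeve_floor between 0.021 and 0.028 m and angle between each of sleeve_center, block_center, bar_center, pin_center's own z axis and vertical below 0.06 rad and linear speed of each of sleeve, block, bar, pin below 0.02 m/s and horizontal distance between block_center and nest_block_floor below 0.016 m and z of block_center in the frame of nest_block_floor between 0.021 and 0.028 m and horizontal distance between bar_center and nest_bar_floor below 0.016 m and z of bar_center in the frame of nest_bar_floor between 0.021 and 0.028 m and horizontal distance between pin_center and nest_pin_floor below 0.016 m and z of pin_center in the frame of nest_pin_floor between 0.026 and 0.033 m and distance of each of reject_sleeve_center, reject_block_center from where it was at the start of the episode below 0.03 m); the robot touches nothing.
It fails at once if the rejected sleeve was moved (more than 30 mm) or knocked over (distance of reject_sleeve_center from where it was at the start of the episode above 0.03 m or angle between reject_sleeve_center's own z axis and vertical above 0.5 rad).
It fails at once if the rejected block was moved (more than 30 mm) or knocked over (distance of reject_block_center from where it was at the start of the episode above 0.03 m or angle between reject_block_center's own z axis and vertical above 0.5 rad).
It also fails if it takes over 106 s, if anything falls off the work surface, if the arm or the gripper's body presses on something with over 40 N, if the wrist force passes 120 N, or if a joint passes its speed limit or range.

## Working session

There is one attempt and no reset: what is moved stays moved. The work goes in short steps, Python scripts to look and compute and a tool call to move; the robot and the scene stay as the last step left them, time stands still between calls to the robot, and variables do not carry over. Pictures are saved under pics/ and viewed, at most 14 in all, crops included, and the job is handed in when it is done.

Besides the shell and the picture viewer there is one more tool, called after ">>>" as a command line: name --argument value ..., lists and objects as JSON in quotes. step_arm: Moves the arm, as the interface text tells. Its arguments: {"type":"object","properties":{"commands":{"type":"array","items":{"type":"object","properties":{"fingers":{"type":"number"},"dx":{"type":"number"},"dy":{"type":"number"},"dz":{"type":"number"},"roll":{"type":"number"}}}},"squeeze":{"type":"number"}},"required":["commands"]}

```bash
mkdir -p pics; cat > h.py <<'E'
import numpy as np, cv2
from workcell import read_state, read_camera, calibration, finish_job
def world(name, u, v, d=None, z=None):
    """pixel -> world, with depth d (along axis) or on plane z"""
    c=calibration(name); K=np.array(c["intrinsics"]); k1=c["k1"]; T=np.linalg.inv(np.array(c["world_to_cam"]))
    xd=np.array([(u-K[0,2])/K[0,0],(v-K[1,2])/K[1,1]]); x=xd.copy()
    for _ in range(20): x=xd/(1+k1*(x@x))
    ray=T[:3,:3]@np.array([x[0],-x[1],-1.]); o=T[:3,3]
    s=d if d is not None else (z-o[2])/ray[2]
    return o+s*ray
E
python3 - <<'E'
from h import *
for n in("top","side"):
    p,d=read_camera(n); cv2.imwrite(f"pics/{n}0.png",p); np.save(f"{n}0.npy",d)
    c=calibration(n); print(n,np.linalg.inv(np.array(c["world_to_cam"])).round(3).tolist(),c["k1"],np.array(c["intrinsics"]).round(1).tolist())
s=read_state(); print({k:np.round(v,3) for k,v in s.items()})
E
```

```text
top [[-0.003, 0.992, -0.123, 0.469], [-1.0, -0.006, -0.025, -0.054], [-0.025, 0.123, 0.992, 0.883], [0.0, 0.0, 0.0, 1.0]] -0.11500502927287522 [[405.6, 0.0, 283.0], [0.0, 405.6, 210.9], [0.0, 0.0, 1.0]]
side [[0.739, 0.496, -0.456, 0.179], [-0.673, 0.551, -0.493, -0.448], [0.007, 0.671, 0.741, 0.711], [0.0, 0.0, 0.0, 1.0]] -0.11046026928971629 [[443.7, 0.0, 284.8], [0.0, 443.7, 208.4], [0.0, 0.0, 1.0]]
{'time': np.float64(0.1), 'q': array([ 1.222,  0.265,  1.605,  0.   ,  1.274, -0.037]), 'joint_vel': array([-0.002, -0.002, -0.002, -0.   ,  0.001,  0.001]), 'joint_torque': array([ 1.0000e-03, -5.1671e+01, -3.6859e+01, -0.0000e+00,  6.0000e-03,
        0.0000e+00]), 'tool_pos': array([0.207, 0.642, 0.23 ]), 'tcp_rot': array([-4.880e-01, -3.103e+00,  3.000e-03]), 'wrist_force': array([-0.197, -0.316,  0.22 ]), 'torque': array([-0.006, -0.003, -0.003]), 'grip_force': np.float64(0.0), 'width': np.float64(0.998)}
```

View pics/top0.png

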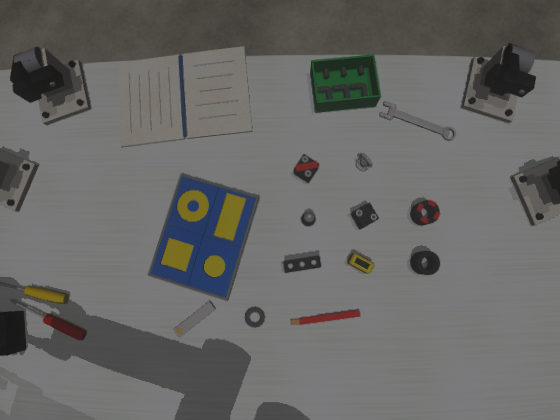

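View pics/side0.png

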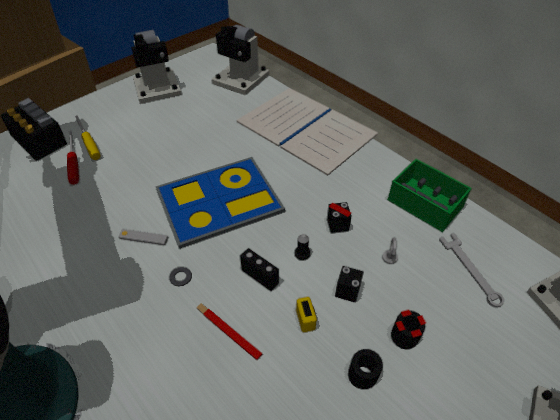

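Top view: sleeve (425,262), block (364,215), bar (302,262), pin (308,217), rejects at (425,212) and (306,168). Tray pockets: sleeve (193,205), bar (230,217), block (178,255), pin (214,266). Now measuring these.

```bash
cat > m.py <<'E'
from h import *
p=cv2.imread("pics/top0.png"); d=np.load("top0.npy")
def show(n,pts):
    (cx,cy),(w,h),a=cv2.minAreaRect((pts[:,:2]*1000).astype(np.float32))
    if w<h: w,h,a=h,w,a+90
    a=(a+90)%180-90
    print(f"{n:8s} rect c=({cx:.1f},{cy:.1f}) {w:.1f}x{h:.1f} long-axis {a:.1f}  z med {np.median(pts[:,2])*1000:.1f} n={len(pts)}")
for n,(u,v),r in [("sleeve",(425,262),24),("rsleeve",(425,212),24),("block",(364,215),22),("rblock",(306,168),20),("bar",(302,262),26),("pin",(308,217),16)]:
    P=np.array([world("top",x,y,d=d[y,x]) for y in range(v-r,v+r) for x in range(u-r,u+r) if d[y,x]>0])
    show(n,P[(P[:,2]>.043)&(P[:,2]<.056 if n!="pin" else P[:,2]<.07)])
    if n=="pin": Q=P[P[:,2]>.045]; print("pin med",np.median(Q,0),P[:,2].max())
hsv=cv2.cvtColor(p,cv2.COLOR_BGR2HSV)
Y=cv2.inRange(hsv,(20,120,60),(40,255,255))
for n,(u,v),r in [("nsleeve",(193,205),20),("nbar",(230,217),28),("nblock",(178,255),20),("npin",(214,266),14)]:
    M=np.zeros_like(Y); 
    k,lab=cv2.connectedComponents(Y); 
    sub=lab[v-r:v+r,u-r:u+r]; i=np.bincount(sub[sub>0]).argmax()
    ys,xs=np.where(lab==i)
    P=np.array([world("top",x,y,z=.007) for x,y in zip(xs,ys)])
    D=np.array([world("top",x,y,d=d[y,x])[2] for x,y in zip(xs,ys)])
    show(n,P); print("   depth z",np.median(D), "centroid",P.mean(0)[:2]*1000)
E
python3 m.py
```

```text
sleeve   rect c=(464.4,-330.5) 47.7x46.4 long-axis -22.2  z med 49.6 n=323Traceback (most recent call last):
  File "m.py", line 9, in <module>
    P=np.array([world("top",x,y,d=d[y,x]) for y in range(v-r,v+r) for x in range(u-r,u+r) if d[y,x]>0])
                ~~~~~^^^^^^^^^^^^^^^^^^^^
  File "h.py", line 5, in world
    c=calibration(name); K=np.array(c["intrinsics"]); k1=c["k1"]; T=np.linalg.inv(np.array(c["world_to_cam"]))
ValueError: time passes only in moves, steps and waits
```

```bash
sed -i 's/^def world/import functools\ncalibration=functools.lru_cache(calibration)\ndef world/' h.py; python3 m.py
```

```text
sleeve   rect c=(464.4,-330.5) 47.7x46.4 long-axis -22.2  z med 49.6 n=323
rsleeve  rect c=(570.0,-334.9) 48.1x47.0 long-axis -58.5  z med 50.2 n=321
block    rect c=(564.8,-204.0) 41.2x40.3 long-axis -60.9  z med 50.2 n=383
rblock   rect c=(667.2,-81.0) 42.1x38.6 long-axis 56.2  z med 50.4 n=347
bar      rect c=(464.5,-70.0) 76.1x25.1 long-axis -81.5  z med 50.2 n=458
pin      rect c=(561.7,-84.6) 20.7x20.6 long-axis 43.0  z med 55.0 n=93
pin med [ 0.56083585 -0.08430458  0.05499007] 0.06203135797309156
nsleeve  rect c=(591.8,168.1) 68.8x68.3 long-axis 27.5  z med 7.0 n=648
   depth z 0.007668587049700526 centroid [591.80444801 168.11108739]
nbar     rect c=(566.5,85.5) 96.1x43.0 long-axis -16.7  z med 7.0 n=853
   depth z 0.0077126300189681585 centroid [566.18599129  85.66625901]
nblock   rect c=(484.1,200.6) 58.5x58.3 long-axis -17.0  z med 7.0 n=702
   depth z 0.007503407991195699 centroid [484.15681836 200.41758813]
npin     rect c=(458.9,117.7) 43.8x43.1 long-axis -89.7  z med 7.0 n=355
   depth z 0.007379830861755421 centroid [459.1674896  117.62578655]
```

```bash
cat > go.py <<'E'
import sys; from h import *
from scipy.spatial.transform import Rotation as R
def go(x,y,z,phi):  # mm, closing-line angle deg; shift in tool frame from where the tool stands
    s=read_state(); M=R.from_rotvec(s["tcp_rot"]).as_matrix(); p=np.array(s["tool_pos"])
    now=np.degrees(np.arctan2(M[1,1],M[0,1]))
    d=M.T@(np.array([x,y,z])/1000-p)
    print("t",round(float(s["time"]),2),"pos",(p*1000).round(1),"phi",now.round(1),"tilt",np.degrees(np.arccos(-M[2,2])).round(2),"F",np.round(s["wrist_force"],1),"w",round(float(s["width"]),3),"q1,q6",np.round([s["q"][0],s["q"][5]],2))
    print("-> d",d.round(4),"roll",round(now-phi,1))
go(*map(float,sys.argv[1:5]))
E
python3 go.py 464.5 -70 130 8.5
```

```text
t 0.1 pos [206.8 641.8 230.1] phi 72.1 tilt 0.12 F [-0.2 -0.3  0.2] w 0.998 q1,q6 [ 1.22 -0.04]
-> d [-0.4636 -0.5982  0.1013] roll 63.6
```

>>> step_arm --commands '[{"fingers":-1,"dx":-0.464,"dy":-0.598,"dz":0.1,"roll":63.6},{"fingers":-1,"dx":-0.464,"dy":-0.598,"dz":0.1,"roll":63.6},{"fingers":-1,"dx":-0.464,"dy":-0.598,"dz":0.1,"roll":63.6},{"fingers":-1,"dx":-0.464,"dy":-0.598,"dz":0.1,"roll":63.6},{"fingers":-1,"dx":-0.464,"dy":-0.598,"dz":0.1,"roll":63.6},{"fingers":-1,"dx":-0.464,"dy":-0.598,"dz":0.1,"roll":63.6},{"fingers":-1,"dx":-0.464,"dy":-0.598,"dz":0.1,"roll":63.6},{"fingers":-1,"dx":-0.464,"dy":-0.598,"dz":0.1,"roll":63.6}]' --squeeze 50

```text
time: 1.1
tool_pos: [0.3762, 0.1746, 0.1654]
tcp_rot: [2.049, 2.381, 0.001]
wrist_force: [0.8, 0.4, -0.3]
width: 1.002
grip_force: 0.0
```

```bash
python3 go.py 464.5 -70 110 8.5
```

```text
t 1.1 pos [376.2 174.6 165.4] phi 8.6 tilt 0.03 F [ 0.8  0.4 -0.3] w 1.002 q1,q6 [0.37 0.22]
-> d [-0.255   0.0508  0.0554] roll 0.1
```

>>> step_arm --commands '[{"fingers":-1,"dx":-0.255,"dy":0.051,"dz":0.055},{"fingers":-1,"dx":-0.255,"dy":0.051,"dz":0.055},{"fingers":-1,"dx":-0.255,"dy":0.051,"dz":0.055},{"fingers":-1,"dx":-0.255,"dy":0.051,"dz":0.055},{"fingers":-1,"dx":-0.255,"dy":0.051,"dz":0.055},{"fingers":-1,"dx":-0.255,"dy":0.051,"dz":0.055},{"fingers":-1,"dx":-0.255,"dy":0.051,"dz":0.055}]'

```text
invalid input
```

```bash
python3 go.py 464.5 -70 12 8.5
```

```text
t 1.1 pos [376.2 174.6 165.4] phi 8.6 tilt 0.03 F [ 0.8  0.4 -0.3] w 1.002 q1,q6 [0.37 0.22]
-> d [-0.255   0.0508  0.1534] roll 0.1
```

>>> step_arm --commands '[{"fingers":-1,"dx":-0.255,"dy":0.051,"dz":0.055,"roll":0},{"fingers":-1,"dx":-0.255,"dy":0.051,"dz":0.055,"roll":0},{"fingers":-1,"dx":-0.255,"dy":0.051,"dz":0.055,"roll":0},{"fingers":-1,"dx":-0.255,"dy":0.051,"dz":0.055,"roll":0},{"fingers":-1,"dx":-0.255,"dy":0.051,"dz":0.055,"roll":0},{"fingers":-1,"dx":-0.255,"dy":0.051,"dz":0.055,"roll":0},{"fingers":-1,"dx":-0.255,"dy":0.051,"dz":0.055,"roll":0}]'

```text
time: 1.98
tool_pos: [0.4639, -0.0669, 0.1108]
tcp_rot: [-2.048, -2.381, -0.0]
wrist_force: [-1.1, 0.3, 0.4]
width: 1.003
grip_force: 0.0
```

```bash
python3 go.py 464.5 -70 12 8.5
```

```text
t 1.98 pos [463.9 -66.9 110.8] phi 8.6 tilt 0.05 F [-1.1  0.3  0.4] w 1.003 q1,q6 [-0.2  -0.35]
-> d [-0.0033  0.0001  0.0988] roll 0.1
```

>>> step_arm --commands '[{"fingers":-1,"dx":-0.003,"dy":0,"dz":0.04,"roll":0},{"fingers":-1,"dx":-0.003,"dy":0,"dz":0.08,"roll":0},{"fingers":-1,"dx":-0.003,"dy":0,"dz":0.099,"roll":0},{"fingers":-1,"dx":-0.003,"dy":0,"dz":0.099,"roll":0},{"fingers":1,"dx":-0.003,"dy":0,"dz":0.099,"roll":0},{"fingers":1,"dx":-0.003,"dy":0,"dz":0.099,"roll":0},{"fingers":1,"dx":-0.003,"dy":0,"dz":0.099,"roll":0},{"fingers":1,"dx":-0.003,"dy":0,"dz":0.099,"roll":0}]'

```text
time: 2.98
tool_pos: [0.4656, -0.0713, 0.0127]
tcp_rot: [2.049, 2.379, 0.001]
wrist_force: [-1.0, 0.1, 4.6]
width: 0.282
grip_force: 50.2
```

```bash
python3 go.py 464.5 -70 12 8.5
```

```text
t 2.98 pos [465.6 -71.3  12.7] phi 8.5 tilt 0.08 F [-1.   0.1  4.6] w 0.282 q1,q6 [-0.2  -0.35]
-> d [ 0.0014 -0.0009  0.0007] roll 0.0
```

```bash
python3 go.py 566.3 85.6 112 73.3
```

```text
t 2.98 pos [465.6 -71.3  12.7] phi 8.5 tilt 0.08 F [-1.   0.1  4.6] w 0.282 q1,q6 [-0.2  -0.35]
-> d [ 0.1402  0.123  -0.0992] roll -64.8
```

>>> step_arm --commands '[{"fingers":1,"dx":0,"dy":0,"dz":-0.03,"roll":0},{"fingers":1,"dx":0,"dy":0,"dz":-0.08,"roll":0},{"fingers":1,"dx":0.04,"dy":0.035,"dz":-0.1,"roll":-10},{"fingers":1,"dx":0.08,"dy":0.07,"dz":-0.1,"roll":-20},{"fingers":1,"dx":0.11,"dy":0.1,"dz":-0.1,"roll":-30},{"fingers":1,"dx":0.14,"dy":0.123,"dz":-0.1,"roll":-40},{"fingers":1,"dx":0.14,"dy":0.123,"dz":-0.1,"roll":-50},{"fingers":1,"dx":0.14,"dy":0.123,"dz":-0.1,"roll":-60}]'

```text
time: 3.98
tool_pos: [0.5654, 0.0861, 0.1111]
tcp_rot: [-0.574, -3.087, 0.001]
wrist_force: [0.0, -0.4, -2.2]
width: 0.285
grip_force: 49.8
```

```bash
python3 go.py 566.3 85.6 21 73.3
```

```text
t 3.98 pos [565.4  86.1 111.1] phi 68.9 tilt 0.08 F [ 0.  -0.4 -2.2] w 0.285 q1,q6 [ 0.11 -1.1 ]
-> d [-0.0011 -0.0001  0.0901] roll -4.4
```

>>> step_arm --commands '[{"fingers":1,"dx":-0.001,"dy":0,"dz":0.03,"roll":-4.8},{"fingers":1,"dx":-0.001,"dy":0,"dz":0.065,"roll":-4.8},{"fingers":1,"dx":-0.001,"dy":0,"dz":0.082,"roll":-4.8},{"fingers":1,"dx":-0.001,"dy":0,"dz":0.088,"roll":-4.8},{"fingers":1,"dx":-0.001,"dy":0,"dz":0.091,"roll":-4.8},{"fingers":1,"dx":-0.001,"dy":0,"dz":0.091,"roll":-4.8}]'

```text
time: 4.72
tool_pos: [0.5676, 0.0853, 0.0217]
tcp_rot: [0.455, 3.107, 0.001]
wrist_force: [-0.5, 0.7, -1.5]
width: 0.288
grip_force: 49.8
```

```bash
python3 go.py 566.3 85.6 19.7 73.3
```

```text
t 4.72 pos [567.6  85.3  21.7] phi 73.3 tilt 0.1 F [-0.5  0.7 -1.5] w 0.288 q1,q6 [ 0.11 -1.17]
-> d [ 0.0013 -0.0001  0.002 ] roll 0.0
```

>>> step_arm --commands '[{"fingers":1,"dx":0.001,"dy":0,"dz":0.001,"roll":0},{"fingers":1,"dx":0.001,"dy":0,"dz":0.002,"roll":0},{"fingers":-0.1,"dx":0.001,"dy":0,"dz":0.002,"roll":0},{"fingers":-0.1,"dx":0.001,"dy":0,"dz":0.002,"roll":0},{"fingers":-0.1,"dx":0.001,"dy":0,"dz":0.002,"roll":0},{"fingers":-0.1,"dx":0.001,"dy":0,"dz":-0.03,"roll":0},{"fingers":-0.1,"dx":0.001,"dy":0,"dz":-0.08,"roll":0},{"fingers":-1,"dx":0.001,"dy":0,"dz":-0.1,"roll":0}]'

```text
time: 5.72
tool_pos: [0.5679, 0.0858, 0.1241]
tcp_rot: [0.454, 3.103, 0.002]
wrist_force: [0.3, 0.5, -0.3]
width: 0.745
grip_force: 0.0
```

```bash
python3 go.py 561.2 -84.5 112 -60; python3 go.py 564.8 -204 112 -60.9
```

```text
t 5.72 pos [567.9  85.8 124.1] phi 73.3 tilt 0.31 F [ 0.3  0.5 -0.3] w 0.745 q1,q6 [ 0.11 -1.17]
-> d [-0.0424 -0.1651  0.012 ] roll 133.3
t 5.72 pos [567.9  85.8 124.1] phi 73.3 tilt 0.31 F [ 0.3  0.5 -0.3] w 0.745 q1,q6 [ 0.11 -1.17]
-> d [-0.0801 -0.2785  0.012 ] roll 134.2
```

>>> step_arm --commands '[{"fingers":-1,"dx":-0.042,"dy":-0.165,"dz":0.012,"roll":133.3},{"fingers":-1,"dx":-0.042,"dy":-0.165,"dz":0.012,"roll":133.3},{"fingers":-1,"dx":-0.042,"dy":-0.165,"dz":0.012,"roll":133.3},{"fingers":-1,"dx":-0.042,"dy":-0.165,"dz":0.012,"roll":133.3},{"fingers":-1,"dx":-0.042,"dy":-0.165,"dz":0.012,"roll":133.3},{"fingers":-1,"dx":-0.042,"dy":-0.165,"dz":0.012,"roll":133.3},{"fingers":-1,"dx":-0.042,"dy":-0.165,"dz":0.012,"roll":133.3},{"fingers":-1,"dx":-0.042,"dy":-0.165,"dz":0.012,"roll":133.3}]'

```text
time: 6.72
tool_pos: [0.558, -0.0845, 0.1079]
tcp_rot: [-2.457, -1.956, 0.001]
wrist_force: [0.9, 1.3, -0.3]
width: 0.999
grip_force: 0.0
```

```bash
python3 go.py 561.2 -84.5 112 -60
```

```text
t 6.72 pos [558.  -84.5 107.9] phi -13.0 tilt 0.08 F [ 0.9  1.3 -0.3] w 0.999 q1,q6 [-0.19  0.03]
-> d [ 0.0007  0.0031 -0.0041] roll 47.0
```

>>> step_arm --commands '[{"fingers":-1,"dx":0.001,"dy":0.003,"dz":0,"roll":47},{"fingers":-1,"dx":0.001,"dy":0.003,"dz":0,"roll":47},{"fingers":-1,"dx":0.001,"dy":0.003,"dz":0,"roll":47},{"fingers":-1,"dx":0.001,"dy":0.003,"dz":0,"roll":47},{"fingers":-1,"dx":0.001,"dy":0.003,"dz":0,"roll":47},{"fingers":-1,"dx":0.001,"dy":0.003,"dz":0,"roll":47}]'

```text
time: 7.48
tool_pos: [0.5612, -0.0842, 0.108]
tcp_rot: [-3.031, -0.825, 0.002]
wrist_force: [-0.6, -0.5, -0.4]
width: 1.001
grip_force: 0.0
```

```bash
python3 go.py 561.2 -84.5 16 -60
```

```text
t 7.47 pos [561.2 -84.2 108. ] phi -59.6 tilt 0.07 F [-0.6 -0.5 -0.4] w 1.001 q1,q6 [-0.19  0.85]
-> d [-0.0001  0.0004  0.092 ] roll 0.4
```

>>> step_arm --commands '[{"fingers":-1,"dx":0,"dy":0,"dz":0.04,"roll":0},{"fingers":-1,"dx":0,"dy":0,"dz":0.075,"roll":0},{"fingers":-1,"dx":0,"dy":0,"dz":0.092,"roll":0},{"fingers":-1,"dx":0,"dy":0,"dz":0.092,"roll":0},{"fingers":1,"dx":0,"dy":0,"dz":0.092,"roll":0},{"fingers":1,"dx":0,"dy":0,"dz":0.092,"roll":0},{"fingers":1,"dx":0,"dy":0,"dz":0.092,"roll":0},{"fingers":1,"dx":0,"dy":0,"dz":0.092,"roll":0}]'

```text
time: 8.48
tool_pos: [0.5625, -0.0844, 0.0178]
tcp_rot: [3.031, 0.823, 0.002]
wrist_force: [-0.4, 0.2, 3.8]
width: 0.241
grip_force: 48.7
```

```bash
python3 go.py 459 117.7 112 -17
```

```text
t 8.47 pos [562.5 -84.4  17.8] phi -59.6 tilt 0.09 F [-0.4  0.2  3.8] w 0.241 q1,q6 [-0.19  0.85]
-> d [ 0.0131 -0.2266 -0.0944] roll -42.6
```

>>> step_arm --commands '[{"fingers":1,"dx":0,"dy":0,"dz":-0.03,"roll":0},{"fingers":1,"dx":0,"dy":0,"dz":-0.08,"roll":0},{"fingers":1,"dx":0.002,"dy":-0.04,"dz":-0.11,"roll":-8},{"fingers":1,"dx":0.005,"dy":-0.09,"dz":-0.11,"roll":-16},{"fingers":1,"dx":0.008,"dy":-0.14,"dz":-0.11,"roll":-24},{"fingers":1,"dx":0.011,"dy":-0.19,"dz":-0.11,"roll":-33},{"fingers":1,"dx":0.013,"dy":-0.2266,"dz":-0.105,"roll":-42.6},{"fingers":1,"dx":0.013,"dy":-0.2266,"dz":-0.1,"roll":-42.6}]'

```text
time: 9.48
tool_pos: [0.4568, 0.1194, 0.1164]
tcp_rot: [-2.522, -1.873, 0.001]
wrist_force: [-0.4, -0.2, -1.2]
width: 0.245
grip_force: 49.3
```

```bash
python3 go.py 459 117.7 24.8 -17
```

```text
t 9.47 pos [456.8 119.4 116.4] phi -16.8 tilt 0.04 F [-0.4 -0.2 -1.2] w 0.245 q1,q6 [0.2 0.5]
-> d [-0.001   0.0027  0.0916] roll 0.2
```

>>> step_arm --commands '[{"fingers":1,"dx":-0.001,"dy":0.002,"dz":0.03,"roll":0},{"fingers":1,"dx":-0.001,"dy":0.002,"dz":0.065,"roll":0},{"fingers":1,"dx":-0.001,"dy":0.002,"dz":0.082,"roll":0},{"fingers":1,"dx":-0.001,"dy":0.002,"dz":0.089,"roll":0},{"fingers":1,"dx":-0.001,"dy":0.002,"dz":0.089,"roll":0}]'

```text
time: 10.1
tool_pos: [0.4604, 0.116, 0.0279]
tcp_rot: [2.526, 1.868, -0.0]
wrist_force: [-0.4, -0.0, -0.5]
width: 0.241
grip_force: 49.3
```

```bash
python3 go.py 459 117.7 24.8 -17
```

```text
t 10.1 pos [460.4 116.   27.9] phi -17.1 tilt 0.0 F [-0.4 -0.  -0.5] w 0.241 q1,q6 [0.19 0.49]
-> d [ 0.0012 -0.0018  0.0031] roll -0.1
```

>>> step_arm --commands '[{"fingers":1,"dx":0.001,"dy":-0.002,"dz":0.002,"roll":0},{"fingers":1,"dx":0.001,"dy":-0.002,"dz":0.003,"roll":0},{"fingers":-0.3,"dx":0.001,"dy":-0.002,"dz":0.003,"roll":0},{"fingers":-0.3,"dx":0.001,"dy":-0.002,"dz":0.003,"roll":0},{"fingers":-0.3,"dx":0.001,"dy":-0.002,"dz":0.003,"roll":0},{"fingers":-0.3,"dx":0.001,"dy":-0.002,"dz":-0.03,"roll":0},{"fingers":-0.3,"dx":0.001,"dy":-0.002,"dz":-0.08,"roll":0},{"fingers":-1,"dx":0.001,"dy":-0.002,"dz":-0.1,"roll":0}]'

```text
time: 11.1
tool_pos: [0.4603, 0.1182, 0.1311]
tcp_rot: [2.524, 1.867, 0.007]
wrist_force: [0.0, -0.4, -0.1]
width: 0.843
grip_force: 0.0
```

```bash
python3 go.py 564.8 -204 112 -60.9
```

```text
t 11.1 pos [460.3 118.2 131.1] phi -17.0 tilt 0.29 F [ 0.  -0.4 -0.1] w 0.843 q1,q6 [0.2 0.5]
-> d [-0.2776  0.1941  0.0193] roll 43.9
```

>>> step_arm --commands '[{"fingers":-1,"dx":-0.278,"dy":0.194,"dz":0.018,"roll":43.9},{"fingers":-1,"dx":-0.278,"dy":0.194,"dz":0.018,"roll":43.9},{"fingers":-1,"dx":-0.278,"dy":0.194,"dz":0.018,"roll":43.9},{"fingers":-1,"dx":-0.278,"dy":0.194,"dz":0.018,"roll":43.9},{"fingers":-1,"dx":-0.278,"dy":0.194,"dz":0.018,"roll":43.9},{"fingers":-1,"dx":-0.278,"dy":0.194,"dz":0.018,"roll":43.9},{"fingers":-1,"dx":-0.278,"dy":0.194,"dz":0.018,"roll":43.9},{"fingers":-1,"dx":-0.278,"dy":0.194,"dz":0.018,"roll":43.9}]'

```text
time: 12.1
tool_pos: [0.5619, -0.2036, 0.1094]
tcp_rot: [-3.039, -0.789, 0.001]
wrist_force: [-0.6, -0.4, -0.8]
width: 1.0
grip_force: 0.0
```

```bash
python3 go.py 564.8 -204 12 -60.9; python3 - <<'E'
from h import *
p,d=read_camera("side"); cv2.imwrite("pics/side1.png",p)
E
```

```text
t 12.1 pos [ 561.9 -203.6  109.4] phi -60.9 tilt 0.1 F [-0.6 -0.4 -0.8] w 1.0 q1,q6 [-0.39  0.67]
-> d [0.0024 0.002  0.0974] roll 0.0
```

View pics/side1.png

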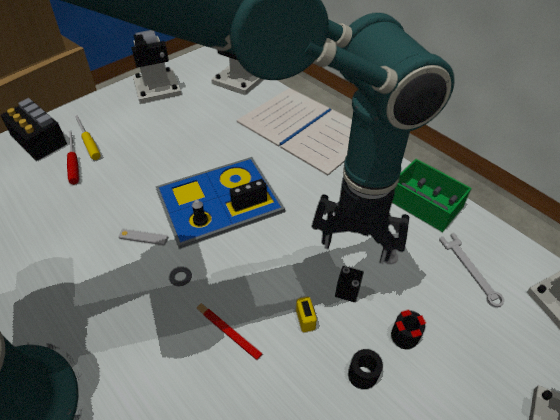

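The bar (248,193) and pin (199,213) stand upright in their pockets. The gripper is above the good block (349,283), so I'm going down.

>>> step_arm --commands '[{"fingers":-1,"dx":0.002,"dy":0.002,"dz":0.04,"roll":0},{"fingers":-1,"dx":0.002,"dy":0.002,"dz":0.08,"roll":0},{"fingers":-1,"dx":0.002,"dy":0.002,"dz":0.098,"roll":0},{"fingers":-1,"dx":0.002,"dy":0.002,"dz":0.098,"roll":0},{"fingers":1,"dx":0.002,"dy":0.002,"dz":0.098,"roll":0},{"fingers":1,"dx":0.002,"dy":0.002,"dz":0.098,"roll":0},{"fingers":1,"dx":0.002,"dy":0.002,"dz":0.098,"roll":0},{"fingers":1,"dx":0.002,"dy":0.002,"dz":0.098,"roll":0}]'

```text
time: 13.15
tool_pos: [0.5667, -0.2061, 0.0136]
tcp_rot: [3.039, 0.788, 0.004]
wrist_force: [-0.3, -0.2, 6.4]
width: 0.461
grip_force: 51.6
```

```bash
python3 go.py 484.1 200.5 130 -17
```

```text
t 13.15 pos [ 566.7 -206.1   13.6] phi -60.9 tilt 0.17 F [-0.3 -0.2  6.4] w 0.461 q1,q6 [-0.39  0.67]
-> d [ 0.1257 -0.3952 -0.117 ] roll -43.9
```

>>> step_arm --commands '[{"fingers":1,"dx":0,"dy":0,"dz":-0.03,"roll":0},{"fingers":1,"dx":0,"dy":0,"dz":-0.09,"roll":0},{"fingers":1,"dx":0.01,"dy":-0.03,"dz":-0.12,"roll":-7},{"fingers":1,"dx":0.025,"dy":-0.08,"dz":-0.12,"roll":-14},{"fingers":1,"dx":0.04,"dy":-0.135,"dz":-0.12,"roll":-21},{"fingers":1,"dx":0.06,"dy":-0.19,"dz":-0.12,"roll":-28},{"fingers":1,"dx":0.078,"dy":-0.245,"dz":-0.12,"roll":-36},{"fingers":1,"dx":0.095,"dy":-0.3,"dz":-0.12,"roll":-43.9}]'

```text
time: 14.15
tool_pos: [0.5016, 0.1043, 0.1317]
tcp_rot: [2.522, 1.874, 0.0]
wrist_force: [0.9, -0.7, -1.3]
width: 0.464
grip_force: 50.9
```

```bash
python3 go.py 484.1 200.5 110 -17
```

```text
t 14.15 pos [501.6 104.3 131.7] phi -16.8 tilt 0.01 F [ 0.9 -0.7 -1.3] w 0.464 q1,q6 [0.16 0.45]
-> d [ 0.0871 -0.0446  0.0217] roll 0.2
```

>>> step_arm --commands '[{"fingers":1,"dx":0.045,"dy":-0.023,"dz":0,"roll":0},{"fingers":1,"dx":0.086,"dy":-0.044,"dz":0.01,"roll":0},{"fingers":1,"dx":0.086,"dy":-0.044,"dz":0.02,"roll":0},{"fingers":1,"dx":0.086,"dy":-0.044,"dz":0.05,"roll":0},{"fingers":1,"dx":0.086,"dy":-0.044,"dz":0.085,"roll":0},{"fingers":1,"dx":0.086,"dy":-0.044,"dz":0.1,"roll":0},{"fingers":1,"dx":0.086,"dy":-0.044,"dz":0.105,"roll":0},{"fingers":1,"dx":0.086,"dy":-0.044,"dz":0.105,"roll":0}]'

```text
time: 15.15
tool_pos: [0.4861, 0.1977, 0.0273]
tcp_rot: [2.526, 1.868, 0.001]
wrist_force: [0.7, 0.5, -1.5]
width: 0.465
grip_force: 50.9
```

```bash
python3 go.py 484.1 200.5 20.6 -17
```

```text
t 15.15 pos [486.1 197.7  27.3] phi -17.0 tilt 0.04 F [ 0.7  0.5 -1.5] w 0.465 q1,q6 [0.34 0.64]
-> d [ 0.0021 -0.0028  0.0067] roll -0.0
```

>>> step_arm --commands '[{"fingers":1,"dx":0.002,"dy":-0.002,"dz":0.004,"roll":0},{"fingers":1,"dx":0.002,"dy":-0.002,"dz":0.0065,"roll":0},{"fingers":1,"dx":0.002,"dy":-0.002,"dz":0.0065,"roll":0},{"fingers":-0.6,"dx":0.002,"dy":-0.002,"dz":0.0065,"roll":0},{"fingers":-0.6,"dx":0.002,"dy":-0.002,"dz":0.0065,"roll":0},{"fingers":-0.6,"dx":0.002,"dy":-0.002,"dz":0.0065,"roll":0},{"fingers":-0.6,"dx":0.002,"dy":-0.002,"dz":-0.03,"roll":0},{"fingers":-0.6,"dx":0.002,"dy":-0.002,"dz":-0.085,"roll":0}]'

```text
time: 16.15
tool_pos: [0.4821, 0.1996, 0.1106]
tcp_rot: [-2.524, -1.868, 0.008]
wrist_force: [0.2, 0.9, -0.1]
width: 0.804
grip_force: 0.0
```

```bash
python3 go.py 464.4 -330.5 112 -50
```

```text
t 16.15 pos [482.1 199.6 110.6] phi -17.0 tilt 0.31 F [ 0.2  0.9 -0.1] w 0.804 q1,q6 [0.34 0.64]
-> d [-5.121e-01  1.381e-01 -3.000e-04] roll 33.0
```

>>> step_arm --commands '[{"fingers":-1,"dx":-0.512,"dy":0.138,"dz":-0.01,"roll":33},{"fingers":-1,"dx":-0.512,"dy":0.138,"dz":-0.01,"roll":33},{"fingers":-1,"dx":-0.512,"dy":0.138,"dz":-0.01,"roll":33},{"fingers":-1,"dx":-0.512,"dy":0.138,"dz":-0.01,"roll":33},{"fingers":-1,"dx":-0.512,"dy":0.138,"dz":-0.01,"roll":33},{"fingers":-1,"dx":-0.512,"dy":0.138,"dz":-0.01,"roll":33},{"fingers":-1,"dx":-0.512,"dy":0.138,"dz":-0.01,"roll":33},{"fingers":-1,"dx":-0.512,"dy":0.138,"dz":-0.01,"roll":33}]'

```text
time: 17.15
tool_pos: [0.4671, -0.3014, 0.1215]
tcp_rot: [2.952, 1.074, 0.001]
wrist_force: [0.7, -0.4, -0.2]
width: 1.0
grip_force: 0.0
```

```bash
python3 go.py 464.4 -330.5 112 -50
```

```text
t 17.15 pos [ 467.1 -301.4  121.5] phi -50.0 tilt 0.05 F [ 0.7 -0.4 -0.2] w 1.0 q1,q6 [-0.62  0.26]
-> d [-0.0207  0.0205  0.0095] roll -0.0
```

>>> step_arm --commands '[{"fingers":-1,"dx":-0.021,"dy":0.02,"dz":0.01,"roll":0},{"fingers":-1,"dx":-0.021,"dy":0.02,"dz":0.01,"roll":0},{"fingers":-1,"dx":-0.021,"dy":0.02,"dz":0.01,"roll":0}]'

```text
time: 17.52
tool_pos: [0.4639, -0.3273, 0.111]
tcp_rot: [-2.951, -1.073, 0.0]
wrist_force: [-1.0, 0.7, -0.6]
width: 1.0
grip_force: 0.0
```

```bash
python3 go.py 464.4 -330.5 12 -50
```

```text
t 17.52 pos [ 463.9 -327.3  111. ] phi -50.0 tilt 0.07 F [-1.   0.7 -0.6] w 1.0 q1,q6 [-0.66  0.21]
-> d [-0.0017  0.0029  0.099 ] roll -0.0
```

>>> step_arm --commands '[{"fingers":-1,"dx":-0.001,"dy":0.001,"dz":0.04,"roll":0},{"fingers":-1,"dx":-0.001,"dy":0.001,"dz":0.08,"roll":0},{"fingers":-1,"dx":-0.001,"dy":0.001,"dz":0.099,"roll":0},{"fingers":-1,"dx":-0.001,"dy":0.001,"dz":0.099,"roll":0},{"fingers":1,"dx":-0.001,"dy":0.001,"dz":0.099,"roll":0},{"fingers":1,"dx":-0.001,"dy":0.001,"dz":0.099,"roll":0},{"fingers":1,"dx":-0.001,"dy":0.001,"dz":0.099,"roll":0},{"fingers":1,"dx":-0.001,"dy":0.001,"dz":0.099,"roll":0}]'

```text
time: 18.52
tool_pos: [0.4655, -0.3304, 0.0145]
tcp_rot: [2.95, 1.073, 0.003]
wrist_force: [-1.0, 1.6, 6.9]
width: 0.58
grip_force: 51.7
```

```bash
python3 go.py 591.8 168.1 142 -17
```

```text
t 18.52 pos [ 465.5 -330.4   14.5] phi -50.0 tilt 0.19 F [-1.   1.6  6.9] w 0.58 q1,q6 [-0.66  0.21]
-> d [ 0.4173 -0.3004 -0.1281] roll -33.0
```

>>> step_arm --commands '[{"fingers":1,"dx":0,"dy":0,"dz":-0.03,"roll":0},{"fingers":1,"dx":0,"dy":0,"dz":-0.09,"roll":0},{"fingers":1,"dx":0.025,"dy":-0.018,"dz":-0.125,"roll":-5},{"fingers":1,"dx":0.07,"dy":-0.05,"dz":-0.128,"roll":-11},{"fingers":1,"dx":0.12,"dy":-0.086,"dz":-0.128,"roll":-17},{"fingers":1,"dx":0.17,"dy":-0.122,"dz":-0.128,"roll":-23},{"fingers":1,"dx":0.22,"dy":-0.158,"dz":-0.128,"roll":-28},{"fingers":1,"dx":0.27,"dy":-0.194,"dz":-0.128,"roll":-33}]'

```text
time: 19.52
tool_pos: [0.5466, -0.0056, 0.141]
tcp_rot: [2.522, 1.871, 0.002]
wrist_force: [1.2, -0.7, -2.1]
width: 0.577
grip_force: 52.4
```

```bash
python3 go.py 591.8 168.1 142 -17
```

```text
t 19.52 pos [546.6  -5.6 141. ] phi -16.9 tilt 0.09 F [ 1.2 -0.7 -2.1] w 0.577 q1,q6 [-0.06  0.24]
-> d [ 0.1793 -0.0072 -0.001 ] roll 0.1
```

>>> step_arm --commands '[{"fingers":1,"dx":0.05,"dy":-0.002,"dz":0,"roll":0},{"fingers":1,"dx":0.1,"dy":-0.004,"dz":0,"roll":0},{"fingers":1,"dx":0.15,"dy":-0.006,"dz":0,"roll":0},{"fingers":1,"dx":0.178,"dy":-0.007,"dz":0,"roll":0},{"fingers":1,"dx":0.178,"dy":-0.007,"dz":0.02,"roll":0},{"fingers":1,"dx":0.178,"dy":-0.007,"dz":0.06,"roll":0},{"fingers":1,"dx":0.178,"dy":-0.007,"dz":0.095,"roll":0},{"fingers":1,"dx":0.178,"dy":-0.007,"dz":0.105,"roll":0}]'

```text
time: 20.52
tool_pos: [0.5881, 0.1631, 0.0315]
tcp_rot: [-2.524, -1.866, 0.011]
wrist_force: [-0.6, 0.8, -1.6]
width: 0.578
grip_force: 52.4
```

```bash
python3 go.py 591.8 168.1 21.5 -17
```

```text
t 20.52 pos [588.1 163.1  31.5] phi -17.1 tilt 0.41 F [-0.6  0.8 -1.6] w 0.578 q1,q6 [0.23 0.53]
-> d [0.0059 0.0021 0.0099] roll -0.1
```

>>> step_arm --commands '[{"fingers":1,"dx":0.004,"dy":0.001,"dz":0.002,"roll":0},{"fingers":1,"dx":0.004,"dy":0.001,"dz":0.004,"roll":0},{"fingers":1,"dx":0.004,"dy":0.001,"dz":0.004,"roll":0}]'

```text
time: 20.9
tool_pos: [0.5949, 0.1687, 0.0327]
tcp_rot: [2.525, 1.868, 0.004]
wrist_force: [-0.3, -1.0, -1.3]
width: 0.575
grip_force: 52.4
```

```bash
python3 go.py 591.8 168.1 21.5 -17
```

```text
t 20.9 pos [594.9 168.7  32.7] phi -17.0 tilt 0.15 F [-0.3 -1.  -1.3] w 0.575 q1,q6 [0.24 0.53]
-> d [-0.0015 -0.0029  0.0112] roll -0.0
```

>>> step_arm --commands '[{"fingers":1,"dx":-0.001,"dy":-0.002,"dz":0.005,"roll":0},{"fingers":1,"dx":-0.001,"dy":-0.002,"dz":0.009,"roll":0},{"fingers":1,"dx":-0.001,"dy":-0.002,"dz":0.0105,"roll":0},{"fingers":1,"dx":-0.001,"dy":-0.002,"dz":0.0105,"roll":0}]'

```text
time: 21.4
tool_pos: [0.5912, 0.1681, 0.0215]
tcp_rot: [-2.525, -1.868, 0.001]
wrist_force: [-3.6, -1.0, 5.8]
width: 0.58
grip_force: 52.9
```

```bash
python3 go.py 591.8 168.1 21.5 -17
```

```text
t 21.4 pos [591.2 168.1  21.5] phi -17.0 tilt 0.05 F [-3.6 -1.   5.8] w 0.58 q1,q6 [0.24 0.53]
-> d [0.0002 0.0006 0.    ] roll -0.0
```

Seated. Next: open, lift, and clear the view.

>>> step_arm --commands '[{"fingers":-0.7,"dx":0,"dy":0,"dz":0,"roll":0},{"fingers":-0.7,"dx":0,"dy":0,"dz":0,"roll":0},{"fingers":-0.7,"dx":0,"dy":0,"dz":0,"roll":0},{"fingers":-0.7,"dx":0,"dy":0,"dz":-0.03,"roll":0},{"fingers":-0.7,"dx":0,"dy":0,"dz":-0.08,"roll":0},{"fingers":-0.7,"dx":0,"dy":0,"dz":-0.13,"roll":0},{"fingers":-0.7,"dx":0.05,"dy":0,"dz":-0.16,"roll":0},{"fingers":-0.7,"dx":0.1,"dy":0,"dz":-0.18,"roll":0}]'

```text
time: 22.4
tool_pos: [0.6222, 0.2645, 0.2036]
tcp_rot: [2.526, 1.866, 0.006]
wrist_force: [0.7, 0.5, 0.3]
width: 0.851
grip_force: 0.0
```

>>> step_arm --commands '[{"fingers":-0.7,"dx":0.06,"dy":-0.02,"dz":0,"roll":0},{"fingers":-0.7,"dx":0.12,"dy":-0.04,"dz":0,"roll":0},{"fingers":-0.7,"dx":0.17,"dy":-0.06,"dz":0,"roll":0},{"fingers":-0.7,"dx":0.22,"dy":-0.1,"dz":0,"roll":0},{"fingers":-0.7,"dx":0.25,"dy":-0.14,"dz":0,"roll":0},{"fingers":-0.7,"dx":0.27,"dy":-0.18,"dz":0,"roll":0},{"fingers":-0.7,"dx":0.28,"dy":-0.22,"dz":0,"roll":0},{"fingers":-0.7,"dx":0.28,"dy":-0.24,"dz":0,"roll":0}]'

```text
time: 23.4
tool_pos: [0.471, 0.603, 0.2002]
tcp_rot: [-2.523, -1.871, 0.001]
wrist_force: [0.4, -1.0, 0.0]
width: 0.847
grip_force: 0.0
```

```bash
cat > f.py <<'E'
from h import *
p,d=read_camera("top"); cv2.imwrite("pics/top1.png",p)
T={"sleeve":(591.8,168.1),"bar":(566.3,85.6),"block":(484.1,200.5),"pin":(459,117.7),"rsleeve":(570,-334.9),"rblock":(667.2,-81)}
v,u=np.where(d>0); P=np.array([world("top",x,y,d=d[y,x]) for y,x in zip(v,u)])*1000
for n,c in T.items():
    Q=P[(np.hypot(*(P[:,:2]-c).T)<48)&(P[:,2]>30)&(P[:,2]<75)]
    Q=Q[Q[:,2]>np.median(Q[:,2])-5] if len(Q) else Q
    (cx,cy),s,a=cv2.minAreaRect(Q[:,:2].astype(np.float32)); A=np.c_[Q[:,:2]-Q[:,:2].mean(0),np.ones(len(Q))]
    print(n,len(Q),"off",round(cx-c[0],1),round(cy-c[1],1),"size",np.round(s,1),"z",np.median(Q[:,2]).round(1),"slope",np.linalg.lstsq(A,Q[:,2],rcond=None)[0][:2].round(3))
E
python3 f.py
```

```text
sleeve 314 off -1.7 -2.1 size [46.4 48.8] z 56.9 slope [-0.01  0.02]
bar 451 off 0.9 -0.3 size [25.7 76.2] z 57.3 slope [0.009 0.013]
block 374 off -0.4 -2.1 size [41.6 40.6] z 57.1 slope [0.006 0.008]
pin 92 off -0.6 -2.7 size [20.3 20.2] z 61.7 slope [0.049 0.112]
rsleeve 312 off 0.0 -0.4 size [47.1 48.4] z 50.1 slope [-0.003 -0.012]
rblock 340 off -0.0 -0.2 size [41.5 38.4] z 50.7 slope [-0.01  0.01]
```

View pics/top1.png

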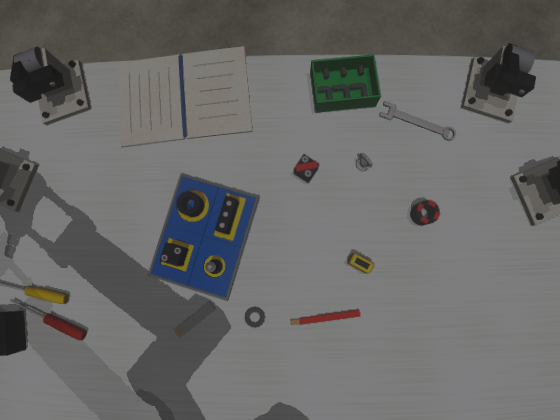

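All four parts stand in their own pockets (sleeve 192,205; bar 230,217; block 176,254; pin 214,266). They are within 3 mm of centre and at seated height (tops at about 57 mm). Both rejects are where they started, so I'm handing in.

```bash
python3 -c "
from h import *
print(finish_job())"
```

```text
the job is handed in; nothing more can be done
None
```

The kit is made up and handed in at about 23.5 s: the last top view showed all four good parts upright in their own pockets, within about 3 mm of centre, and both rejects where they started; the hand-in returned no verdict.

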